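Sort three board weights by how well their soles grip

TASK

The three steel board weights look alike, but their rubber soles have worn differently. Pull each one a few centimetres towards the robot along the wooden board to feel how hard it drags; then slide the one that drags hardest fully home into the steel bay, push the one that slides most easily forward until its knob is past the dark line, and leave the third where its pull ended. Keep the weights flat on the board (slide, never lift), do not press them down or ram the bay, and leave the moulds, bottle and jar alone.

Things in the scene. Friction and masses are not known exactly. Their poses are not given: they have to be found in the camera images.
- board: Fixed light wooden chopping board, 340 (its x) by 460 (its y) mm, 22 mm thick; origin at the centre of its underside, its top at 22 mm. Its x axis points away from the robot, give or take its yaw. A dark inlaid line, 10 mm wide and flush, crosses it along its y at x = -20 mm; the weights start on the robot's side of it, the bay lies beyond it.
- mark_1: Flat dark inlaid disc, 84 mm across, in the board's top, the left one of a row of three on the robot's side; at the start one of the weights stands centred on it. Origin at its centre, at the board's top. It is fixed: it does not follow the weight. The weights are not tracked; each start puts the three on the three marks in a random order.
- mark_2: Same inlaid disc, the middle one, with a weight at the start. Each weight is a steel disc 72 mm across, its top 18 mm above the board, with a round upright knob 22 mm across on its centre reaching 51 mm above the board. Mass 0.6 to 0.7 kg. It is loose and keeps where it is left.
- mark_3: Same inlaid disc, the right one, with a weight at the start. Each weight has a thin black rubber sole, friction about 0.15, 0.35 or 0.75 (one of each, give or take 15 percent): pulled level, with no pressing or lifting, they drag with about 1, 2.2 and 4.8 N.
- ring_mould: Bystander: steel ring 80 mm across, 45 mm high, beside the board. Origin under its centre.
- ring_mould2: Bystander: another such ring.
- oil: Bystander: green glass oil bottle, 64 mm across, 200 mm high. Origin under its centre.
- jar: Bystander: glass jar, 72 mm across, 90 mm high. Origin under its centre.
- bay: Fixed low steel bracket on the far part of the board: two side walls 78 mm apart inside and a flat back wall; open towards its own -x (the robot). Walls 8 mm thick, 12 mm high. Origin: at the board's top, where a weight's centre is when fully home, 36 mm before the back wall's inner face. Side walls start 26 mm before the origin. Push in along its +x.

How it is judged (in metres and radians):
At the end, for the whole second after the job is handed in: Grippiest weight within 7 mm of home in the bay; slickest on the board, outside the bay, its centre at least 8 mm beyond the middle of the dark line; the third on the robot's side, at least 10 mm short of the line's middle and over 15 mm from where it started; all released on the board (horizontal distance between sole_k and bay below 0.007 m and x of sole_m in the frame of board above -0.012 m and horizontal distance between sole_m and bay above 0.05 m and x of sole_l in the frame of board below -0.03 m and distance of sole_l from where it was at the start of the episode above 0.015 m and contact force between each of sole_k, sole_l, sole_m and board above 2 N); the robot touches nothing.
It fails at once if a weight is lifted or tipped off the board by more than 8 mm (height (world z) of any of sole_k, sole_l, sole_m above 0.0315 m).
It fails at once if a weight is pressed on the board with more than 40 N (contact force between any of sole_k, sole_l, sole_m and board above 40 N).
It fails at once if the bay is rammed with more than 30 N (contact force between bay and anything else above 30 N).
It fails at once if a mould, the bottle or the jar is moved by more than 20 mm (distance of any of ring_mould, ring_mould2, oil, jar from where it was at the start of the episode above 0.02 m).
It also fails if it takes over 72 s, if anything falls off the work surface, if the arm or the gripper's body presses on something with over 40 N, if the wrist force passes 120 N, or if a joint passes its speed limit or range.

ROBOT

A 6-joint arm with a two-finger parallel gripper is mounted at the origin on the work surface. World frame = base frame: x ahead of the robot, y to its left, z up, the work surface at z = 0. Lengths are in m, angles in degrees, forces in N, time in s.
With the tool pointing down it reaches from about 0.35 to 0.875 m from the base axis. Payload 4.2 kg.
Tool frame: the origin (TCP) lies where the fingers leave the gripper's body, on its centre line; the fingertips stand 70 mm ahead of it and the grasp point (between the pads) lies 51 mm ahead of it; z points along the fingers, y is the direction in which the jaws open and shut (so a half turn about z gives the same grasp; the last joint's range is limited). The gripper opens to 87 mm and grips with 3 to 60 N. Pads are 19 mm wide; open, the fingers measure 117 mm over their backs; the gripper's body (75 mm by 190 mm) begins 51 mm behind the grasp point.
Start: joints at [-59.209, 22.042, 0.453, 0, -68.411, -14.817], TCP at [0.172, -0.601, 0.292] pointing down, gripper open.
Joint ranges: [-179.83, 179.83], [-69.29, 118.12], [-61.27, 80.66], [-181.25, 117.63], [-171.15, -9.14], [-177.46, 177.46]. Speed limits (degrees/s): [159.86, 159.86, 180, 180, 180, 180].

INTERFACE

Orientations are given as a 3x3 rotation matrix whose columns are the frame's x, y, z axes.
In Python, from station import sense, capture, camera_model, finish_job gives the robot as it stands.
- The arm moves only by the shell command python3 -m inch 'ROWS'. ROWS is JSON, a list of rows, each an object with "hand": the closure, from 0 (fully open) to 1 (shut); "slide": the shift along the world's x, y, z in cm, a list of three; "yaw": the turn about the world's z in rad. A call has 1 to 10 rows; each row is the pose to reach, as a shift and turn from the pose commanded when the call began; what a row does not reach only later rows make up. A row lasts 1/8 s, in which the tool goes at most 62.5 mm and 10.7 degrees, less where a joint would pass 70% of its speed; a pose out of reach is approached as far as the arm can. A call with a gripper value outside its range is refused whole. The fingers move at their own pace and stop on an object; the grip force is fixed at half the most. Time passes only in rows, so rows that repeat a pose let the fingers close. It gives the time, the measured TCP pose, the force and the opening at its end, in the units of the state.
- sense(): the state, without advancing time (a new reading comes with each control period).
- capture(name): name is "scene" or "side" or "wrist"; returns the picture (384x512x3 uint8, blue, green, red); there is no depth.
- camera_model(name): a dict with "mtx" (3x3 intrinsics, pixels), "xyz" and "orientation" of the camera in the world; the wrist camera has in their place "tool_from_camera" (4x4, takes a point from camera to tool coordinates, whose origin is the TCP and whose axes are the flange's). Camera axes: x right, y up, looking along -z (the intrinsics and any distortion apply to the point x, -y, -z); pixel columns grow to the right and rows downward; lengths in m; the calibration is good to about 2 mm. A picture is of the moment at which its call begins: read the wrist's pose just before it. camera_model takes no time and is no camera call.
- finish_job(): hands the job in, once; it reports no verdict.
The state is a dict: "time_s": time; "joints": joint angles; "joint_velocities": joint speeds; "effort": joint torques, N m; "tcp_pos": TCP position; "ee_rot": TCP orientation; "wrist_force": force on the tool from outside, world axes, zero at the start; "moment": the same for the moment, N m; "gripper_width": opening from 0.0 (shut) to 1.0 (fully open).
Only numpy, scipy, OpenCV 4.12 (cv2) and the standard library are available. Lean on these libraries where they do the work, as an engineer would, in place of code of your own. Each camera call takes 0.05 s, during which the arm holds its last target. There are 200 camera calls.

## Working session

There is one attempt and no reset: what is moved stays moved. The work goes in short steps, Python scripts to look and compute and a shell command to move; the robot and the scene stay as the last step left them, time stands still between calls to the robot, and variables do not carry over. Pictures are saved under pics/ and viewed, about 8 in all and at most 12, crops included, and the job is handed in when it is done.

```bash
mkdir -p pics; ls; python3 - <<'E'
from station import *
import cv2,numpy as np
s=sense();print({k:np.round(v,3).tolist() for k,v in s.items()})
a=capture("scene");b=capture("side")
cv2.imwrite("pics/s0.png",a);cv2.imwrite("pics/d0.png",b)
for n in("scene","side","wrist"):print(n,camera_model(n))
E
```

```text
pics
{'time_s': 0.0, 'joints': [-59.211, 22.09, 0.378, -0.028, -68.413, -14.819], 'joint_velocities': [0.061, 0.044, -0.035, -0.003, -0.022, 0.015], 'effort': [0.0, -39.067, 18.741, 4.22, 0.011, -0.0], 'tcp_pos': [0.172, -0.6, 0.291], 'ee_rot': [[-0.961, -0.275, -0.001], [-0.275, 0.961, 0.002], [0.0, 0.002, -1.0]], 'wrist_force': [-0.39, -0.387, -0.706], 'moment': [-0.051, -0.012, 0.004], 'gripper_width': 0.999}
scene {'mtx': array([[421.42907718,   0.        , 258.59681896],
       [  0.        , 421.42907718, 196.40887889],
       [  0.        ,   0.        ,   1.        ]]), 'xyz': array([ 0.94821403, -0.60024826,  0.91779136]), 'orientation': array([[ 0.81391202, -0.45551382,  0.36063053],
       [ 0.58097681,  0.63424505, -0.5100972 ],
       [ 0.00362819,  0.62469222,  0.78086264]])}
side {'mtx': array([[470.42213382,   0.        , 260.35483792],
       [  0.        , 470.42213382, 187.60403736],
       [  0.        ,   0.        ,   1.        ]]), 'xyz': array([-0.03901541,  1.31435859,  0.93056393]), 'orientation': array([[-0.92323847,  0.17975944, -0.33958396],
       [-0.38352968, -0.48438899,  0.78630293],
       [-0.02314535,  0.85618564,  0.51614963]])}
wrist {'mtx': array([[267.63515494,   0.        , 257.05118021],
       [  0.        , 267.63515494, 188.69591593],
       [  0.        ,   0.        ,   1.        ]]), 'tool_from_camera': array([[ 8.72687324e-05,  9.56753024e-01,  2.90901434e-01,
         8.03036577e-02],
       [ 9.99999964e-01, -1.57818478e-04,  2.19058998e-04,
         1.60459438e-04],
       [ 2.55494980e-04,  2.90901404e-01, -9.56753003e-01,
        -9.15591913e-02],
       [ 0.00000000e+00,  0.00000000e+00,  0.00000000e+00,
         1.00000000e+00]])}
```

View pics/s0.png

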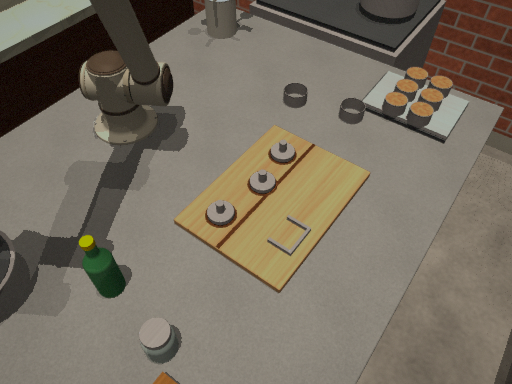

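View pics/d0.png

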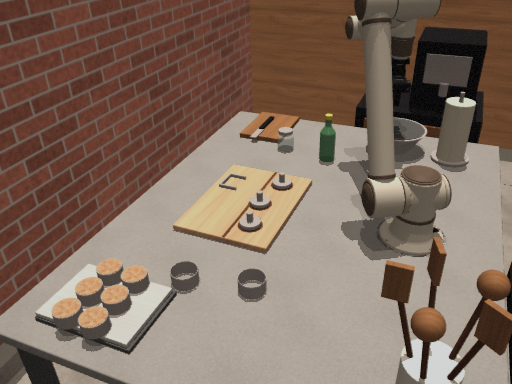

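The scene view shows three weights, with knob tops near (221,203), (263,174) and (284,143). The bay is near (290,233) and the board corners are at (178,220), (279,129), (369,177) and (279,278). Next I'll triangulate from both views.

```bash
cat > h.py <<'E'
from station import *
import cv2,numpy as np
def pose(n,s=None):
    c=camera_model(n)
    if n!="wrist": return c["mtx"],np.array(c["xyz"]),np.array(c["orientation"])
    s=s or sense();R=np.array(s["ee_rot"]);T=c["tool_from_camera"]
    return c["mtx"],np.array(s["tcp_pos"])+R@T[:3,3],R@T[:3,:3]
def ray(P,uv):
    K,o,R=P;d=np.linalg.inv(K)@[uv[0],uv[1],1];d=R@[d[0],-d[1],-d[2]];return o,d/np.linalg.norm(d)
def onz(P,uv,z):
    o,d=ray(P,uv);return o+d*(z-o[2])/d[2]
def tri(r1,r2):
    A=np.stack([r1[1],-r2[1]],1);t=np.linalg.lstsq(A,r2[0]-r1[0],rcond=None)[0]
    a=r1[0]+t[0]*r1[1];b=r2[0]+t[1]*r2[1];return (a+b)/2,np.linalg.norm(a-b)
def proj(P,X):
    K,o,R=P;p=R.T@(np.asarray(X)-o);q=K@[p[0],-p[1],-p[2]];return q[:2]/q[2]
E
python3 - <<'E'
from h import *
S,D=pose("scene"),pose("side")
a=cv2.imread("pics/s0.png");b=cv2.imread("pics/d0.png")
c=[]
for im in(a,b):
    h=cv2.cvtColor(im,cv2.COLOR_BGR2HSV)
    m=cv2.inRange(h,(8,70,90),(28,255,255));m=cv2.morphologyEx(m,cv2.MORPH_CLOSE,np.ones((15,15)))
    k,_=cv2.findContours(m,0,1);k=max(k,key=cv2.contourArea);k=cv2.convexHull(k)
    q=cv2.approxPolyDP(k,8,True)[:,0];print(q.tolist());c.append(q)
print("scene corners z.022")
for p in c[0]:print(p,np.round(onz(S,p,.022),3))
print("side");
for p in c[1]:print(p,np.round(onz(D,p,.022),3))
for p,q in(((221,203),(282,176)),((263,172),(260,192)),((283,142),(250,213))):
    X,e=tri(ray(S,p),ray(D,q));print("knob",np.round(X,3),round(e,4))
big=np.hstack([cv2.resize(a[120:290,170:380],None,fx=2.0,fy=2.0,interpolation=2)[:340],cv2.resize(b[155:250,170:320],(420,266),interpolation=2)[:340] if 0 else cv2.copyMakeBorder(cv2.resize(b[155:250,175:318],None,fx=2.6,fy=2.6,interpolation=2),0,340-247,0,0,0)])
print(big.shape);cv2.imwrite("pics/c1.png",big)
E
```

```text
[[273, 125], [369, 172], [281, 290], [174, 222]]
[[353, 0], [365, 118], [0, 314], [0, 0]]
scene corners z.022
[273 125] [0.404 0.246 0.022]
[369 172] [0.739 0.242 0.022]
[281 290] [ 0.738 -0.21   0.022]
[174 222] [ 0.406 -0.212  0.022]
side
[353   0] [ 1.124 -4.033  0.022]
[365 118] [ 0.331 -0.857  0.022]
[  0 314] [0.955 0.764 0.022]
[0 0] [ 5.137 -2.991  0.022]
knob [ 0.488 -0.115  0.062] 0.002
knob [0.517 0.03  0.069] 0.0006
knob [0.497 0.16  0.068] 0.0026
(340, 792, 3)
```

View pics/c1.png

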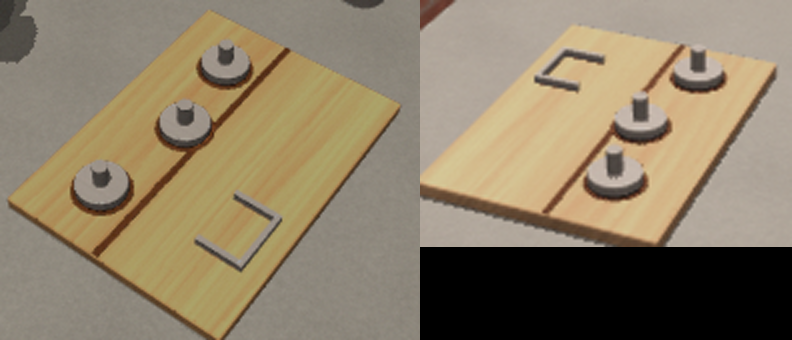

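The crop shows all three knobs clearly. The dark line runs from about (218,247) to (314,145) in the full scene picture. I'll go above the board for a wrist view.

```bash
python3 -m inch '[{"hand":0,"slide":[0,0,7],"yaw":0},{"hand":0,"slide":[0,0,7],"yaw":0},{"hand":0.5,"slide":[10,20,7],"yaw":-0.28},{"hand":0.5,"slide":[10,20,7],"yaw":-0.28},{"hand":0.5,"slide":[10,20,7],"yaw":-0.28},{"hand":0.5,"slide":[10,20,7],"yaw":-0.28},{"hand":0.5,"slide":[28,62,4],"yaw":-0.28},{"hand":0.5,"slide":[28,62,4],"yaw":-0.28},{"hand":0.5,"slide":[28,62,4],"yaw":-0.28},{"hand":0.5,"slide":[28,62,4],"yaw":-0.28}]' && python3 -m inch '[{"hand":0.5,"slide":[0,0,0],"yaw":0},{"hand":0.5,"slide":[0,0,0],"yaw":0},{"hand":0.5,"slide":[0,0,0],"yaw":0},{"hand":0.5,"slide":[0,0,0],"yaw":0}]'
python3 - <<'E'
from h import *
import json
s=sense();w=capture("wrist");cv2.imwrite("pics/w1.png",w)
json.dump({k:np.array(v).tolist() for k,v in s.items()},open("w1.json","w"))
S=pose("scene");a,b=onz(S,(218.5,247),.022),onz(S,(314,145),.022);print(a,b)
E
```

```text
time_s: 1.35
tcp_pos: [0.3703, -0.1696, 0.3455]
ee_rot: [[-1.0, 0.001, 0.0], [0.001, 1.0, 0.0], [-0.0, 0.0, -1.0]]
wrist_force: [1.7, -0.7, -0.2]
gripper_width: 0.5
time_s: 1.85
tcp_pos: [0.3698, -0.1727, 0.3458]
ee_rot: [[-1.0, 0.004, -0.0], [0.004, 1.0, 0.0], [0.0, 0.0, -1.0]]
wrist_force: [0.5, -0.3, -0.8]
gripper_width: 0.501
[ 0.54709869 -0.20405647  0.022     ] [0.55488434 0.24423113 0.022     ]
```

View pics/w1.png

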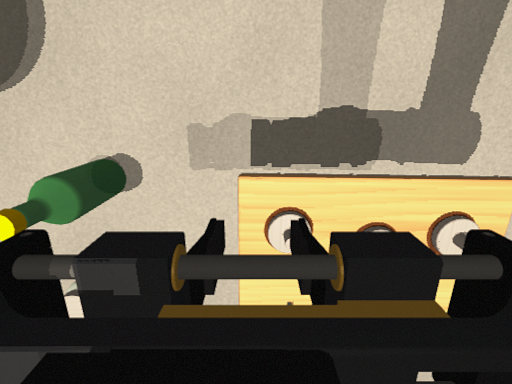

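The wrist camera looks towards the robot, and the gripper hides everything below row 220. I'll go further out so the weights, then the bay, come into clear view.

```bash
python3 -m inch '[{"hand":0.5,"slide":[23,19,-2],"yaw":0},{"hand":0.5,"slide":[23,19,-2],"yaw":0},{"hand":0.5,"slide":[23,19,-2],"yaw":0},{"hand":0.5,"slide":[23,19,-2],"yaw":0},{"hand":0.5,"slide":[23,19,-2],"yaw":0},{"hand":0.5,"slide":[23,19,-2],"yaw":0},{"hand":0.5,"slide":[23,19,-2],"yaw":0},{"hand":0.5,"slide":[23,19,-2],"yaw":0},{"hand":0.5,"slide":[23,19,-2],"yaw":0}]'
cat > snap.py <<'E'
import sys,json
from h import *
n=sys.argv[1];s=sense();w=capture("wrist");cv2.imwrite(f"pics/{n}.png",w)
json.dump({k:np.array(v).tolist() for k,v in s.items()},open(f"{n}.json","w"))
E
python3 snap.py w2
python3 -m inch '[{"hand":0.5,"slide":[15,-12,0],"yaw":0},{"hand":0.5,"slide":[15,-12,0],"yaw":0},{"hand":0.5,"slide":[15,-12,0],"yaw":0},{"hand":0.5,"slide":[15,-12,0],"yaw":0},{"hand":0.5,"slide":[15,-12,0],"yaw":0},{"hand":0.5,"slide":[15,-12,0],"yaw":0}]'
python3 snap.py w3
python3 - <<'E'
import cv2,numpy as np
a=cv2.imread('pics/w2.png');b=cv2.imread('pics/w3.png')
cv2.imwrite('pics/c2.png',np.vstack([a[:240],b[:240]]))
E
```

```text
time_s: 3.02
tcp_pos: [0.5997, 0.0175, 0.3267]
ee_rot: [[-1.0, 0.002, 0.001], [0.002, 1.0, 0.0], [-0.001, 0.0, -1.0]]
wrist_force: [-0.1, 0.4, -0.0]
gripper_width: 0.499
time_s: 3.82
tcp_pos: [0.7495, -0.1007, 0.3274]
ee_rot: [[-1.0, 0.0, 0.001], [0.0, 1.0, 0.0], [-0.001, 0.0, -1.0]]
wrist_force: [-0.1, 0.5, 0.5]
gripper_width: 0.499
```

View pics/c2.png

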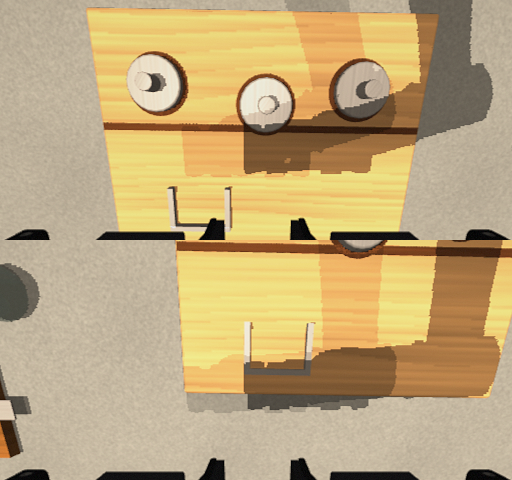

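Wrist view 2 shows knob tops near (143,82), (268,103) and (369,90), with the line at row 127. Wrist view 3 shows the bay walls at columns 247 and 310, starting at row 82. I'll measure these.

```bash
python3 - <<'E'
from h import *
import json
P2=pose("wrist",json.load(open("w2.json")));P3=pose("wrist",json.load(open("w3.json")));S=pose("scene");D=pose("side")
print("knob tops scene+wrist, z")
for p,q,r in(((220.5,203),(143,82),(282,174)),((262.5,172.5),(268,103),(259.6,192)),((283,142),(369,90),(249.6,212.5))):
    X,e=tri(ray(S,p),ray(P2,q));print(np.round(X,4),round(e,4),"wrist@.073",np.round(onz(P2,q,.073)[:2],4),"scene@.073",np.round(onz(S,p,.073)[:2],4),"side",np.round(onz(D,r,.073)[:2],4))
w=cv2.imread("pics/w2.png");h=cv2.cvtColor(w,cv2.COLOR_BGR2HSV)
# marks+weights = not wood : union of low-sat (steel) or dark red-brown within board
m=cv2.inRange(h,(0,0,60),(180,70,255));m[:, :95]=0;m[:,430:]=0;m[:40]=0;m[125:]=0
cv2.imwrite("pics/m.png",m)
k,_=cv2.findContours(cv2.morphologyEx(m,cv2.MORPH_OPEN,np.ones((5,5))),0,1)
for c in k:
    if cv2.contourArea(c)>600:
        (e)=cv2.fitEllipse(cv2.convexHull(c));print("disc",np.round(e[0],1),np.round(e[1],1),np.round(onz(P2,e[0],.040),4))
# line
g=w[...,2].astype(int)
for x in(115,210,350,410):
    col=g[112:145,x];print(x,112+int(np.argmin(col)),col[8:24].tolist(),np.round(onz(P2,(x,112+np.argmin(col)),.022),4))
w3=cv2.imread("pics/w3.png")
c=cv2.resize(w3[65:150,225:335],None,fx=5,fy=5,interpolation=0);cv2.imwrite("pics/c3.png",c)
E
```

```text
knob tops scene+wrist, z
[ 0.4901 -0.1204  0.0698] 0.0004 wrist@.073 [ 0.4902 -0.1192] scene@.073 [ 0.4921 -0.1221] side [ 0.4874 -0.11  ]
[0.5143 0.0315 0.064 ] 0.0004 wrist@.073 [0.5146 0.0313] scene@.073 [0.5187 0.0248] side [0.5163 0.0362]
[0.5001 0.1527 0.0753] 0.0001 wrist@.073 [0.4999 0.1535] scene@.073 [0.4989 0.1548] side [0.4979 0.1648]
disc [265.5 104.3] [52.3 54.9] [0.5158 0.0293 0.04  ]
disc [361.4  89.4] [52.2 58.8] [0.4973 0.1564 0.04  ]
disc [153.7  82.5] [52.1 59.4] [ 0.4881 -0.1184  0.04  ]
115 129 [238, 240, 220, 144, 122, 120, 124, 127, 124, 119, 235, 240, 237, 237, 237, 237] [ 0.5493 -0.1881  0.022 ]
210 130 [237, 238, 239, 244, 172, 124, 110, 108, 110, 104, 97, 199, 233, 230, 229, 233] [ 0.551  -0.0505  0.022 ]
350 120 [41, 67, 115, 119, 118, 120, 88, 50, 42, 51, 48, 49, 46, 73, 107, 111] [0.5374 0.1512 0.022 ]
410 133 [160, 158, 159, 153, 154, 157, 164, 126, 75, 63, 63, 67, 64, 62, 104, 153] [0.556  0.2403 0.022 ]
```

View pics/c3.png

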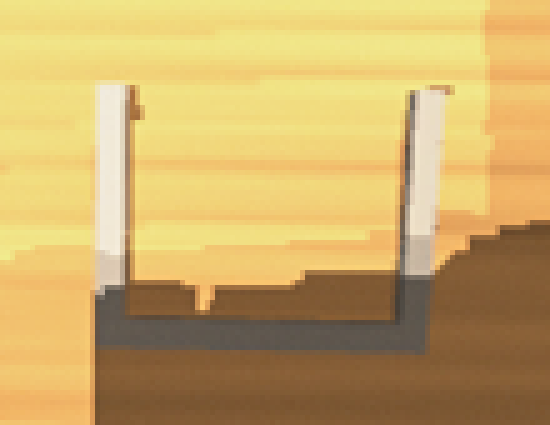

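The crop shows the bay's inner edges: front ends at about (250.8,82) and (308,83.2), inner back wall at about (250.6,128.8) to (305,129.4).

```bash
python3 - <<'E'
from h import *
import json
P2=pose("wrist",json.load(open("w2.json")));P3=pose("wrist",json.load(open("w3.json")))
f=lambda x,y:onz(P3,(225+x/5,65+y/5),.034)[:2]
fl,fr,bl,br=f(129,84),f(415,91),f(126,318),f(402,322)
print(np.round([fl,fr,bl,br],4),"width",np.linalg.norm(fr-fl),np.linalg.norm(br-bl))
u=(bl+br-fl-fr);u/=np.linalg.norm(u);print("bay yaw deg",np.degrees(np.arctan2(u[1],u[0])),"from back wall",np.degrees(np.arctan2(-(br-bl)[0],(br-bl)[1])))
print("home from back",(bl+br)/2-.036*u,"from front",(fl+fr)/2+.026*u)
L=[onz(P2,p,.022)[:2] for p in((115,126.5),(210,127.5),(410,130.7))];print(np.round(L,4))
v=L[2]-L[0];print("board yaw",np.degrees(np.arctan2(-v[0],v[1])))
E
```

```text
[[ 0.6369 -0.1091]
 [ 0.6386 -0.0323]
 [ 0.6982 -0.1103]
 [ 0.6993 -0.0326]] width 0.0767584870259751 0.07772706883078302
bay yaw deg -0.7270046562358701 from back wall -0.8126474697651573
home from back [ 0.6627752  -0.07102232] from front [ 0.66373368 -0.07103448]
[[ 0.5458 -0.1875]
 [ 0.5475 -0.0503]
 [ 0.5527  0.2397]]
board yaw -0.9260610279427596
```

```bash
python3 -m inch '[{"hand":0.5,"slide":[-26,-1.8,-8],"yaw":0},{"hand":0.5,"slide":[-26,-1.8,-8],"yaw":0},{"hand":0.5,"slide":[-26,-1.8,-8],"yaw":0},{"hand":0.5,"slide":[-26,-1.8,-8],"yaw":0},{"hand":0.5,"slide":[-26,-1.8,-8],"yaw":0},{"hand":0.5,"slide":[-26,-1.8,-12],"yaw":0},{"hand":0.5,"slide":[-26,-1.8,-16.5],"yaw":-0.01},{"hand":0.5,"slide":[-26,-1.8,-18.5],"yaw":-0.01},{"hand":0.5,"slide":[-26,-1.8,-20],"yaw":-0.01},{"hand":0.5,"slide":[-26,-1.8,-20.8],"yaw":-0.01}]' && python3 -m inch '[{"hand":0.5,"slide":[0,0,0],"yaw":0},{"hand":0.5,"slide":[0,0,0],"yaw":0},{"hand":0.5,"slide":[0,0,0],"yaw":0}]'
python3 - <<'E'
from h import *
a=capture("scene");b=capture("side")
a=cv2.resize(a[100:260,170:340],None,fx=2.4,fy=2.4);b=cv2.resize(b[130:260,200:330],(384,384))
cv2.imwrite("pics/g1.png",np.hstack([a[:384,:408],b]))
E
```

```text
time_s: 5.12
tcp_pos: [0.4899, -0.1189, 0.1183]
ee_rot: [[-1.0, 0.01, 0.001], [0.01, 1.0, 0.0], [-0.001, 0.0, -1.0]]
wrist_force: [0.8, 0.3, -0.4]
gripper_width: 0.503
time_s: 5.5
tcp_pos: [0.4906, -0.1195, 0.1186]
ee_rot: [[-1.0, 0.011, 0.002], [0.011, 1.0, 0.0], [-0.002, 0.0, -1.0]]
wrist_force: [0.4, -0.1, 0.3]
gripper_width: 0.496
```

View pics/g1.png

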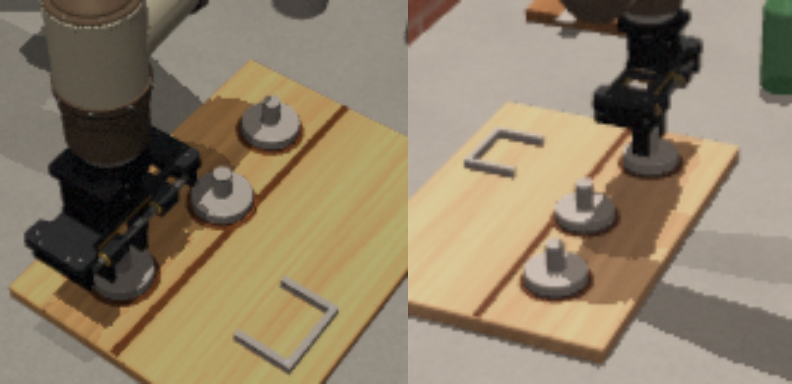

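Both views show the fingers straddling the right knob (picture 7). I'll close and then pull.

```bash
python3 -m inch '[{"hand":1,"slide":[0,0,0],"yaw":0},{"hand":1,"slide":[0,0,0],"yaw":0},{"hand":1,"slide":[0,0,0],"yaw":0},{"hand":1,"slide":[0,0,0],"yaw":0},{"hand":1,"slide":[0,0,0],"yaw":0}]' && for i in 1 ; do python3 -m inch '[{"hand":1,"slide":[-0.3,0,0],"yaw":0},{"hand":1,"slide":[-0.6,0,0],"yaw":0},{"hand":1,"slide":[-0.9,0,0],"yaw":0},{"hand":1,"slide":[-1.2,0,0],"yaw":0}]'; done;  python3 -m inch '[{"hand":1,"slide":[-0.3,0,0],"yaw":0},{"hand":1,"slide":[-0.6,0,0],"yaw":0}]';  python3 -m inch '[{"hand":1,"slide":[-0.3,0,0],"yaw":0},{"hand":1,"slide":[-0.6,0,0],"yaw":0}]';python3 -m inch '[{"hand":1,"slide":[-0.3,0,0],"yaw":0},{"hand":1,"slide":[-0.6,0,0],"yaw":0}]';python3 -m inch '[{"hand":1,"slide":[-0.3,0,0],"yaw":0},{"hand":1,"slide":[-0.6,0,0],"yaw":0}]'
```

```text
time_s: 6.22
tcp_pos: [0.4903, -0.1196, 0.1178]
ee_rot: [[-1.0, 0.011, -0.0], [0.011, 1.0, -0.0], [0.0, -0.0, -1.0]]
wrist_force: [0.3, -1.5, -0.0]
gripper_width: 0.243
time_s: 6.72
tcp_pos: [0.4781, -0.1195, 0.1179]
ee_rot: [[-1.0, 0.011, 0.0], [0.011, 1.0, 0.0], [-0.0, 0.0, -1.0]]
wrist_force: [2.0, 0.0, -1.8]
gripper_width: 0.246
time_s: 6.98
tcp_pos: [0.4721, -0.1195, 0.1179]
ee_rot: [[-1.0, 0.011, 0.0], [0.011, 1.0, 0.0], [-0.0, 0.0, -1.0]]
wrist_force: [1.8, 0.9, -2.2]
gripper_width: 0.248
time_s: 7.22
tcp_pos: [0.4661, -0.1196, 0.1179]
ee_rot: [[-1.0, 0.011, -0.0], [0.011, 1.0, 0.0], [0.0, 0.0, -1.0]]
wrist_force: [1.4, -0.8, -2.1]
gripper_width: 0.243
time_s: 7.48
tcp_pos: [0.46, -0.1196, 0.1179]
ee_rot: [[-1.0, 0.011, -0.0], [0.011, 1.0, 0.0], [0.0, 0.0, -1.0]]
wrist_force: [1.6, -0.4, -2.1]
gripper_width: 0.245
time_s: 7.72
tcp_pos: [0.4541, -0.1196, 0.1179]
ee_rot: [[-1.0, 0.011, -0.0], [0.011, 1.0, -0.0], [0.0, -0.0, -1.0]]
wrist_force: [0.9, -0.1, -3.0]
gripper_width: 0.246
```

```bash
python3 -m inch '[{"hand":1,"slide":[0,0,0],"yaw":0},{"hand":1,"slide":[0,0,0],"yaw":0},{"hand":0.5,"slide":[0,0,0],"yaw":0},{"hand":0.5,"slide":[0,0,0],"yaw":0},{"hand":0.5,"slide":[0,0,0],"yaw":0},{"hand":0.5,"slide":[0,0,5],"yaw":0},{"hand":0.5,"slide":[0,0,5],"yaw":0}]'
python3 -m inch '[{"hand":0.5,"slide":[6.1,15,0],"yaw":0},{"hand":0.5,"slide":[6.1,15,0],"yaw":0},{"hand":0.5,"slide":[6.1,15,0],"yaw":0},{"hand":0.5,"slide":[6.1,15,0],"yaw":0},{"hand":0.5,"slide":[6.1,15,-2.5],"yaw":0},{"hand":0.5,"slide":[6.1,15,-4],"yaw":0},{"hand":0.5,"slide":[6.1,15,-5],"yaw":0},{"hand":0.5,"slide":[6.1,15,-5],"yaw":0},{"hand":0.5,"slide":[6.1,15,-5],"yaw":0}]'
python3 -m inch '[{"hand":1,"slide":[0,0,0],"yaw":0},{"hand":1,"slide":[0,0,0],"yaw":0},{"hand":1,"slide":[0,0,0],"yaw":0},{"hand":1,"slide":[0,0,0],"yaw":0},{"hand":1,"slide":[0,0,0],"yaw":0}]' ; python3 -m inch '[{"hand":1,"slide":[-0.3,0,0],"yaw":0},{"hand":1,"slide":[-0.6,0,0],"yaw":0},{"hand":1,"slide":[-0.9,0,0],"yaw":0},{"hand":1,"slide":[-1.2,0,0],"yaw":0}]';  python3 -m inch '[{"hand":1,"slide":[-0.3,0,0],"yaw":0},{"hand":1,"slide":[-0.6,0,0],"yaw":0}]';  python3 -m inch '[{"hand":1,"slide":[-0.3,0,0],"yaw":0},{"hand":1,"slide":[-0.6,0,0],"yaw":0}]';python3 -m inch '[{"hand":1,"slide":[-0.3,0,0],"yaw":0},{"hand":1,"slide":[-0.6,0,0],"yaw":0}]';python3 -m inch '[{"hand":1,"slide":[-0.3,0,0],"yaw":0},{"hand":1,"slide":[-0.6,0,0],"yaw":0}]'
```

```text
time_s: 8.6
tcp_pos: [0.4565, -0.1195, 0.1711]
ee_rot: [[-1.0, 0.01, 0.008], [0.01, 1.0, -0.0], [-0.008, -0.0, -1.0]]
wrist_force: [-0.1, -0.1, 0.0]
gripper_width: 0.494
time_s: 9.72
tcp_pos: [0.5157, 0.0304, 0.1184]
ee_rot: [[-1.0, 0.011, 0.001], [0.011, 1.0, 0.0], [-0.001, 0.0, -1.0]]
wrist_force: [-0.8, 0.8, -0.4]
gripper_width: 0.499
time_s: 10.35
tcp_pos: [0.5153, 0.0304, 0.1182]
ee_rot: [[-1.0, 0.011, 0.0], [0.011, 1.0, -0.0], [-0.0, -0.0, -1.0]]
wrist_force: [-0.4, -1.0, 2.8]
gripper_width: 0.244
time_s: 10.85
tcp_pos: [0.5036, 0.0307, 0.1182]
ee_rot: [[-1.0, 0.011, 0.001], [0.011, 1.0, 0.0], [-0.001, 0.0, -1.0]]
wrist_force: [2.6, -0.5, 2.0]
gripper_width: 0.245
time_s: 11.1
tcp_pos: [0.4975, 0.0306, 0.1181]
ee_rot: [[-1.0, 0.011, 0.001], [0.011, 1.0, 0.0], [-0.001, 0.0, -1.0]]
wrist_force: [2.5, -0.2, 1.4]
gripper_width: 0.249
time_s: 11.35
tcp_pos: [0.4914, 0.0305, 0.1181]
ee_rot: [[-1.0, 0.011, 0.001], [0.011, 1.0, 0.0], [-0.001, 0.0, -1.0]]
wrist_force: [1.4, -0.5, 2.6]
gripper_width: 0.243
time_s: 11.6
tcp_pos: [0.4854, 0.0306, 0.1181]
ee_rot: [[-1.0, 0.011, 0.001], [0.011, 1.0, 0.0], [-0.001, 0.0, -1.0]]
wrist_force: [3.0, -0.3, 4.5]
gripper_width: 0.243
time_s: 11.85
tcp_pos: [0.4795, 0.0306, 0.1181]
ee_rot: [[-1.0, 0.011, 0.001], [0.011, 1.0, 0.0], [-0.001, 0.0, -1.0]]
wrist_force: [3.1, -0.1, 4.3]
gripper_width: 0.243
```

```bash
python3 -m inch '[{"hand":1,"slide":[0,0,0],"yaw":0},{"hand":1,"slide":[0,0,0],"yaw":0},{"hand":0.5,"slide":[0,0,0],"yaw":0},{"hand":0.5,"slide":[0,0,0],"yaw":0},{"hand":0.5,"slide":[0,0,0],"yaw":0},{"hand":0.5,"slide":[0,0,5],"yaw":0},{"hand":0.5,"slide":[0,0,5],"yaw":0}]'
python3 -m inch '[{"hand":0.5,"slide":[2,12.5,0],"yaw":0},{"hand":0.5,"slide":[2,12.5,0],"yaw":0},{"hand":0.5,"slide":[2,12.5,0],"yaw":0},{"hand":0.5,"slide":[2,12.5,0],"yaw":0},{"hand":0.5,"slide":[2,12.5,-2.5],"yaw":0},{"hand":0.5,"slide":[2,12.5,-4],"yaw":0},{"hand":0.5,"slide":[2,12.5,-5],"yaw":0},{"hand":0.5,"slide":[2,12.5,-5],"yaw":0},{"hand":0.5,"slide":[2,12.5,-5],"yaw":0}]'
python3 -m inch '[{"hand":1,"slide":[0,0,0],"yaw":0},{"hand":1,"slide":[0,0,0],"yaw":0},{"hand":1,"slide":[0,0,0],"yaw":0},{"hand":1,"slide":[0,0,0],"yaw":0},{"hand":1,"slide":[0,0,0],"yaw":0}]' ; python3 -m inch '[{"hand":1,"slide":[-0.3,0,0],"yaw":0},{"hand":1,"slide":[-0.6,0,0],"yaw":0},{"hand":1,"slide":[-0.9,0,0],"yaw":0},{"hand":1,"slide":[-1.2,0,0],"yaw":0}]';  python3 -m inch '[{"hand":1,"slide":[-0.3,0,0],"yaw":0},{"hand":1,"slide":[-0.6,0,0],"yaw":0}]';  python3 -m inch '[{"hand":1,"slide":[-0.3,0,0],"yaw":0},{"hand":1,"slide":[-0.6,0,0],"yaw":0}]';python3 -m inch '[{"hand":1,"slide":[-0.3,0,0],"yaw":0},{"hand":1,"slide":[-0.6,0,0],"yaw":0}]';python3 -m inch '[{"hand":1,"slide":[-0.3,0,0],"yaw":0},{"hand":1,"slide":[-0.6,0,0],"yaw":0}]'
```

```text
time_s: 12.72
tcp_pos: [0.4808, 0.031, 0.1706]
ee_rot: [[-1.0, 0.011, 0.006], [0.011, 1.0, 0.002], [-0.006, 0.002, -1.0]]
wrist_force: [-0.8, 0.5, -0.8]
gripper_width: 0.5
time_s: 13.85
tcp_pos: [0.4997, 0.1555, 0.1184]
ee_rot: [[-1.0, 0.011, 0.001], [0.011, 1.0, 0.0], [-0.001, 0.0, -1.0]]
wrist_force: [0.5, 0.4, 0.5]
gripper_width: 0.501
time_s: 14.48
tcp_pos: [0.5, 0.1564, 0.1183]
ee_rot: [[-1.0, 0.011, 0.002], [0.011, 1.0, 0.002], [-0.002, 0.002, -1.0]]
wrist_force: [-0.0, 4.9, 0.5]
gripper_width: 0.243
time_s: 14.98
tcp_pos: [0.4877, 0.1554, 0.1183]
ee_rot: [[-1.0, 0.011, 0.001], [0.011, 1.0, 0.0], [-0.001, 0.0, -1.0]]
wrist_force: [4.4, -1.0, 1.0]
gripper_width: 0.243
time_s: 15.22
tcp_pos: [0.4817, 0.1554, 0.1183]
ee_rot: [[-1.0, 0.011, 0.001], [0.011, 1.0, 0.0], [-0.001, 0.0, -1.0]]
wrist_force: [5.4, 0.1, 1.3]
gripper_width: 0.241
time_s: 15.48
tcp_pos: [0.4756, 0.1554, 0.1183]
ee_rot: [[-1.0, 0.011, 0.001], [0.011, 1.0, 0.0], [-0.001, 0.0, -1.0]]
wrist_force: [4.8, -0.2, 0.7]
gripper_width: 0.243
time_s: 15.72
tcp_pos: [0.4697, 0.1555, 0.1183]
ee_rot: [[-1.0, 0.011, 0.001], [0.011, 1.0, 0.0], [-0.001, 0.0, -1.0]]
wrist_force: [5.0, -0.1, 0.5]
gripper_width: 0.248
time_s: 15.98
tcp_pos: [0.4636, 0.1555, 0.1183]
ee_rot: [[-1.0, 0.011, 0.001], [0.011, 1.0, 0.0], [-0.001, 0.0, -1.0]]
wrist_force: [4.9, 0.2, 0.4]
gripper_width: 0.242
```

C drags clearly hardest, about 4.9 N with almost no vertical load. A and B were both affected by vertical grip loads, so I'll re-test them ungripped later. Now C goes round to the bay mouth.

```bash
python3 -m inch '[{"hand":1,"slide":[1.3,0,0],"yaw":0},{"hand":1,"slide":[2.6,0,0],"yaw":0},{"hand":1,"slide":[3.9,0,0],"yaw":0},{"hand":1,"slide":[5.2,0,0],"yaw":0},{"hand":1,"slide":[6.5,0,0],"yaw":0},{"hand":1,"slide":[7.8,0,0],"yaw":0},{"hand":1,"slide":[9.1,0,0],"yaw":0},{"hand":1,"slide":[10.4,0,0],"yaw":0},{"hand":1,"slide":[11.6,0,0],"yaw":0},{"hand":1,"slide":[12.5,0,0],"yaw":0}]'; python3 -m inch '[{"hand":1,"slide":[0,-1.3,0],"yaw":0},{"hand":1,"slide":[0,-2.6,0],"yaw":0},{"hand":1,"slide":[0,-3.9,0],"yaw":0},{"hand":1,"slide":[0,-5.2,0],"yaw":0},{"hand":1,"slide":[0,-6.5,0],"yaw":0},{"hand":1,"slide":[0,-7.8,0],"yaw":0},{"hand":1,"slide":[0,-9.1,0],"yaw":0},{"hand":1,"slide":[0,-10.4,0],"yaw":0},{"hand":1,"slide":[0,-11.7,0],"yaw":0},{"hand":1,"slide":[0,-13,0],"yaw":0}]'; python3 -m inch '[{"hand":1,"slide":[0,-1.3,0],"yaw":0},{"hand":1,"slide":[0,-2.6,0],"yaw":0},{"hand":1,"slide":[0,-3.9,0],"yaw":0},{"hand":1,"slide":[0,-5.2,0],"yaw":0},{"hand":1,"slide":[0,-6.5,0],"yaw":0},{"hand":1,"slide":[0,-7.8,0],"yaw":0},{"hand":1,"slide":[0,-8.8,0],"yaw":0},{"hand":1,"slide":[0,-9.5,0],"yaw":0},{"hand":1,"slide":[0,-9.5,0],"yaw":0}]'
python3 - <<'E'
from h import *
a=capture("scene");b=capture("side")
a=cv2.resize(a[150:280,220:350],(520,520),interpolation=2);b=cv2.resize(b[150:240,200:270],(280,360),interpolation=2)
b=cv2.copyMakeBorder(b,0,160,0,0,0)
cv2.imwrite("pics/g2.png",np.hstack([a,b]))
E
```

```text
time_s: 17.23
tcp_pos: [0.5803, 0.1524, 0.1182]
ee_rot: [[-1.0, 0.013, -0.021], [0.013, 1.0, -0.008], [0.021, -0.009, -1.0]]
wrist_force: [-21.0, 0.1, 21.7]
gripper_width: 0.241
time_s: 18.48
tcp_pos: [0.5878, 0.0268, 0.1184]
ee_rot: [[-1.0, 0.011, -0.0], [0.011, 1.0, 0.002], [0.0, 0.002, -1.0]]
wrist_force: [1.3, 7.3, 4.6]
gripper_width: 0.242
time_s: 19.6
tcp_pos: [0.5875, -0.0688, 0.1182]
ee_rot: [[-1.0, 0.012, -0.002], [0.012, 1.0, 0.001], [0.002, 0.001, -1.0]]
wrist_force: [0.9, 5.0, 3.9]
gripper_width: 0.243
```

View pics/g2.png

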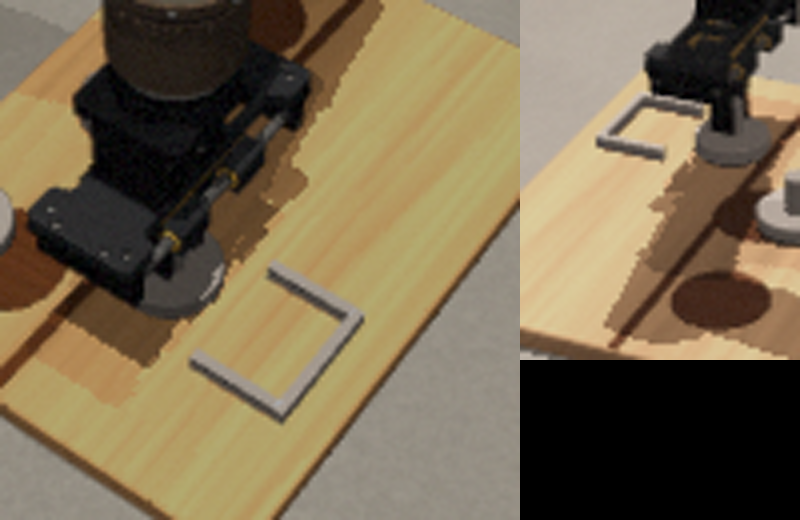

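The view shows C at the bay mouth, roughly on its axis. The fast push loaded it to about 22 N vertically, so I'll go slower from here.

```bash
python3 -m inch '[{"hand":1,"slide":[0.4,-0.1,0],"yaw":0},{"hand":1,"slide":[0.8,-0.1,0],"yaw":0},{"hand":1,"slide":[1.2,-0.1,0],"yaw":0},{"hand":1,"slide":[1.6,-0.1,0],"yaw":0},{"hand":1,"slide":[2.0,-0.1,0],"yaw":0},{"hand":1,"slide":[2.4,-0.1,0],"yaw":0}]'; python3 -m inch '[{"hand":1,"slide":[0.4,0,0],"yaw":0},{"hand":1,"slide":[0.8,0,0],"yaw":0},{"hand":1,"slide":[1.2,0,0],"yaw":0},{"hand":1,"slide":[1.6,0,0],"yaw":0}]'
```

```text
time_s: 20.45
tcp_pos: [0.6023, -0.0716, 0.1182]
ee_rot: [[-1.0, 0.013, -0.026], [0.013, 1.0, -0.002], [0.026, -0.002, -1.0]]
wrist_force: [-20.4, 2.4, 23.5]
gripper_width: 0.24
time_s: 20.95
tcp_pos: [0.6186, -0.0722, 0.1182]
ee_rot: [[-1.0, 0.013, -0.026], [0.013, 1.0, -0.003], [0.026, -0.003, -1.0]]
wrist_force: [-20.6, 0.8, 22.4]
gripper_width: 0.243
```

Pushing while gripped wedges the weight down (tool tilt 0.026 rad, Fz about 22 N). I'll release to clear the stress, then re-grip and see.

```bash
python3 -m inch '[{"hand":1,"slide":[-0.4,0,0],"yaw":0},{"hand":1,"slide":[-0.8,0,0.0],"yaw":0}]';  python3 -m inch '[{"hand":0.6,"slide":[0,0,0],"yaw":0},{"hand":0.6,"slide":[0,0,0.1],"yaw":0},{"hand":0.6,"slide":[0,0,0.1],"yaw":0}]'; python3 -m inch '[{"hand":1,"slide":[0,0,0],"yaw":0},{"hand":1,"slide":[0,0,0],"yaw":0},{"hand":1,"slide":[0,0,0],"yaw":0},{"hand":1,"slide":[0,0,0],"yaw":0}]'; python3 -m inch '[{"hand":1,"slide":[0.2,0,0.05],"yaw":0},{"hand":1,"slide":[0.4,0,0.1],"yaw":0}]';python3 -m inch '[{"hand":1,"slide":[0.2,0,0],"yaw":0},{"hand":1,"slide":[0.4,0,0],"yaw":0}]'
```

```text
time_s: 21.2
tcp_pos: [0.6176, -0.0721, 0.1181]
ee_rot: [[-1.0, 0.012, -0.006], [0.012, 1.0, -0.002], [0.006, -0.002, -1.0]]
wrist_force: [1.8, -5.1, 2.8]
gripper_width: 0.245
time_s: 21.58
tcp_pos: [0.62, -0.0703, 0.1182]
ee_rot: [[-1.0, 0.011, -0.002], [0.011, 1.0, 0.0], [0.002, 0.0, -1.0]]
wrist_force: [-0.3, -0.3, 0.3]
gripper_width: 0.39
time_s: 22.08
tcp_pos: [0.6201, -0.0708, 0.1186]
ee_rot: [[-1.0, 0.011, -0.001], [0.011, 1.0, -0.0], [0.001, -0.0, -1.0]]
wrist_force: [-0.3, -3.1, -1.8]
gripper_width: 0.241
time_s: 22.32
tcp_pos: [0.6234, -0.0703, 0.1187]
ee_rot: [[-1.0, 0.012, -0.002], [0.012, 1.0, 0.001], [0.002, 0.001, -1.0]]
wrist_force: [-0.5, 1.4, -6.9]
gripper_width: 0.243
time_s: 22.58
tcp_pos: [0.6284, -0.0703, 0.1192]
ee_rot: [[-1.0, 0.011, -0.001], [0.011, 1.0, 0.0], [0.001, 0.0, -1.0]]
wrist_force: [0.1, 0.0, -7.2]
gripper_width: 0.241
```

The weight is now carried slightly (Fz -7 N). I'll ease it down half a millimetre and go on gently.

```bash
python3 -m inch '[{"hand":1,"slide":[0.1,0,-0.06],"yaw":0},{"hand":1,"slide":[0.3,0,-0.06],"yaw":0}]'; python3 -m inch '[{"hand":1,"slide":[0.2,0,0],"yaw":0},{"hand":1,"slide":[0.4,0,0.0],"yaw":0}]';python3 -m inch '[{"hand":1,"slide":[0.2,0,0],"yaw":0},{"hand":1,"slide":[0.4,0,0],"yaw":0}]';python3 -m inch '[{"hand":1,"slide":[0.2,0,0],"yaw":0},{"hand":1,"slide":[0.4,0,0],"yaw":0}]'
```

```text
time_s: 22.82
tcp_pos: [0.6312, -0.0705, 0.119]
ee_rot: [[-1.0, 0.011, -0.0], [0.011, 1.0, 0.0], [0.0, 0.0, -1.0]]
wrist_force: [0.2, -0.7, -7.4]
gripper_width: 0.247
time_s: 23.08
tcp_pos: [0.6355, -0.0706, 0.1193]
ee_rot: [[-1.0, 0.011, 0.0], [0.011, 1.0, 0.0], [-0.0, 0.0, -1.0]]
wrist_force: [-0.0, 0.0, -7.2]
gripper_width: 0.245
time_s: 23.32
tcp_pos: [0.6394, -0.0706, 0.1193]
ee_rot: [[-1.0, 0.011, -0.0], [0.011, 1.0, 0.0], [0.0, 0.0, -1.0]]
wrist_force: [0.2, -0.1, -6.4]
gripper_width: 0.245
time_s: 23.58
tcp_pos: [0.6434, -0.0706, 0.1193]
ee_rot: [[-1.0, 0.011, 0.0], [0.011, 1.0, 0.0], [-0.0, 0.0, -1.0]]
wrist_force: [-0.4, -0.5, -6.7]
gripper_width: 0.24
```

```bash
python3 -m inch '[{"hand":1,"slide":[0,0,-0.08],"yaw":0},{"hand":1,"slide":[0,0,-0.08],"yaw":0}]'; python3 -m inch '[{"hand":1,"slide":[0.2,0,0],"yaw":0},{"hand":1,"slide":[0.4,0,0.0],"yaw":0}]';python3 -m inch '[{"hand":1,"slide":[0.2,0,0],"yaw":0},{"hand":1,"slide":[0.4,0,0],"yaw":0}]'
```

```text
time_s: 23.82
tcp_pos: [0.6435, -0.0706, 0.1186]
ee_rot: [[-1.0, 0.011, 0.001], [0.011, 1.0, -0.0], [-0.001, -0.0, -1.0]]
wrist_force: [0.6, -0.5, -6.7]
gripper_width: 0.242
time_s: 24.08
tcp_pos: [0.647, -0.0706, 0.1186]
ee_rot: [[-1.0, 0.011, -0.001], [0.011, 1.0, -0.0], [0.001, -0.0, -1.0]]
wrist_force: [-1.0, 0.2, -4.1]
gripper_width: 0.243
time_s: 24.32
tcp_pos: [0.6512, -0.0706, 0.1186]
ee_rot: [[-1.0, 0.011, -0.001], [0.011, 1.0, -0.0], [0.001, -0.0, -1.0]]
wrist_force: [-2.8, 0.3, -3.6]
gripper_width: 0.245
```

Now it rides on the board with about half its weight. The last centimetre goes in small steps.

```bash
python3 -m inch '[{"hand":1,"slide":[0.2,0,0],"yaw":0},{"hand":1,"slide":[0.4,0,0.0],"yaw":0}]';python3 -m inch '[{"hand":1,"slide":[0.1,0,0],"yaw":0},{"hand":1,"slide":[0.2,0,0],"yaw":0}]';python3 -m inch '[{"hand":1,"slide":[0.1,0,0],"yaw":0},{"hand":1,"slide":[0.2,0,0],"yaw":0}]'
```

```text
time_s: 24.58
tcp_pos: [0.6552, -0.0706, 0.1186]
ee_rot: [[-1.0, 0.011, -0.001], [0.011, 1.0, -0.0], [0.001, -0.0, -1.0]]
wrist_force: [-3.3, -0.8, -2.5]
gripper_width: 0.241
time_s: 24.82
tcp_pos: [0.6571, -0.0706, 0.1186]
ee_rot: [[-1.0, 0.011, -0.001], [0.011, 1.0, -0.0], [0.001, -0.0, -1.0]]
wrist_force: [-4.1, -0.1, -0.8]
gripper_width: 0.242
time_s: 25.08
tcp_pos: [0.6592, -0.0706, 0.1186]
ee_rot: [[-1.0, 0.011, -0.0], [0.011, 1.0, -0.0], [0.0, -0.0, -1.0]]
wrist_force: [-3.7, -0.8, -0.7]
gripper_width: 0.242
```

```bash
python3 -m inch '[{"hand":1,"slide":[0.1,0,0],"yaw":0},{"hand":1,"slide":[0.2,0,0],"yaw":0}]';python3 -m inch '[{"hand":1,"slide":[0.1,0,0],"yaw":0}]';python3 -m inch '[{"hand":1,"slide":[0.1,0,0],"yaw":0}]'
```

```text
time_s: 25.32
tcp_pos: [0.6612, -0.0706, 0.1186]
ee_rot: [[-1.0, 0.011, -0.0], [0.011, 1.0, -0.0], [0.0, -0.0, -1.0]]
wrist_force: [-4.8, -0.4, -0.5]
gripper_width: 0.244
time_s: 25.45
tcp_pos: [0.6622, -0.0706, 0.1186]
ee_rot: [[-1.0, 0.011, -0.0], [0.011, 1.0, -0.0], [0.0, -0.0, -1.0]]
wrist_force: [-4.9, -0.7, -0.3]
gripper_width: 0.247
time_s: 25.58
tcp_pos: [0.6632, -0.0706, 0.1186]
ee_rot: [[-1.0, 0.011, -0.0], [0.011, 1.0, -0.0], [0.0, -0.0, -1.0]]
wrist_force: [-4.7, -0.5, 0.9]
gripper_width: 0.242
```

```bash
python3 -m inch '[{"hand":1,"slide":[0.1,0,0],"yaw":0}]';python3 -m inch '[{"hand":1,"slide":[0.1,0,0],"yaw":0}]'
```

```text
time_s: 25.7
tcp_pos: [0.6643, -0.0706, 0.1186]
ee_rot: [[-1.0, 0.011, -0.0], [0.011, 1.0, -0.0], [0.0, -0.0, -1.0]]
wrist_force: [-5.4, 0.1, 0.8]
gripper_width: 0.246
time_s: 25.82
tcp_pos: [0.6652, -0.0706, 0.1186]
ee_rot: [[-1.0, 0.011, -0.0], [0.011, 1.0, -0.0], [0.0, -0.0, -1.0]]
wrist_force: [-5.5, -0.2, 1.0]
gripper_width: 0.245
```

```bash
python3 -m inch '[{"hand":1,"slide":[0.05,0,0],"yaw":0}]';python3 -m inch '[{"hand":1,"slide":[0.05,0,0],"yaw":0}]'
```

```text
time_s: 25.95
tcp_pos: [0.6657, -0.0706, 0.1186]
ee_rot: [[-1.0, 0.011, -0.0], [0.011, 1.0, -0.0], [0.0, -0.0, -1.0]]
wrist_force: [-5.2, 0.6, 1.5]
gripper_width: 0.244
time_s: 26.08
tcp_pos: [0.6662, -0.0706, 0.1186]
ee_rot: [[-1.0, 0.011, -0.0], [0.011, 1.0, -0.0], [0.0, -0.0, -1.0]]
wrist_force: [-5.2, -0.2, 0.8]
gripper_width: 0.244
```

```bash
python3 -m inch '[{"hand":1,"slide":[0.05,0,0],"yaw":0}]' | grep -E "pos|force";python3 -m inch '[{"hand":1,"slide":[0.05,0,0],"yaw":0}]'| grep -E "pos|force";python3 -m inch '[{"hand":1,"slide":[0.05,0,0],"yaw":0}]' | grep -E "pos|force"
```

```text
tcp_pos: [0.6667, -0.0706, 0.1186]
wrist_force: [-5.8, -0.3, 1.0]
tcp_pos: [0.6672, -0.0706, 0.1186]
wrist_force: [-4.8, -0.2, 0.9]
tcp_pos: [0.6677, -0.0706, 0.1186]
wrist_force: [-4.8, -0.4, 0.9]
```

```bash
python3 -m inch '[{"hand":1,"slide":[0.05,0,0],"yaw":0}]' | grep -E "pos|force";python3 -m inch '[{"hand":1,"slide":[0.05,0,0],"yaw":0}]'| grep -E "pos|force"
```

```text
tcp_pos: [0.6678, -0.0706, 0.1186]
wrist_force: [-7.7, 0.6, 2.3]
tcp_pos: [0.6679, -0.0706, 0.1186]
wrist_force: [-7.8, 0.9, 2.2]
```

Contact with the back wall shows: Fx jumps to 7.8 N and the TCP stalls at 0.6678. I'll back off a touch, release and lift. Then I'll re-test B ungripped, dragging it with closed fingers set down beyond its knob.

```bash
python3 -m inch '[{"hand":1,"slide":[-0.1,0,0],"yaw":0},{"hand":0.5,"slide":[-0.1,0,0],"yaw":0},{"hand":0.5,"slide":[-0.1,0,0],"yaw":0},{"hand":0.5,"slide":[-0.1,0,0],"yaw":0},{"hand":0.5,"slide":[-0.1,0,3],"yaw":0},{"hand":0.5,"slide":[-0.1,0,6],"yaw":0},{"hand":0.5,"slide":[-0.1,0,6],"yaw":0}]'
python3 -m inch '[{"hand":1,"slide":[-16,10.1,0],"yaw":0},{"hand":1,"slide":[-16,10.1,0],"yaw":0},{"hand":1,"slide":[-16,10.1,0],"yaw":0},{"hand":1,"slide":[-16,10.1,0],"yaw":0},{"hand":1,"slide":[-16,10.1,-3],"yaw":0},{"hand":1,"slide":[-16,10.1,-5],"yaw":0},{"hand":1,"slide":[-16,10.1,-6],"yaw":0},{"hand":1,"slide":[-16,10.1,-6],"yaw":0},{"hand":1,"slide":[-16,10.1,-6],"yaw":0}]'
python3 -m inch '[{"hand":1,"slide":[-0.4,0,0],"yaw":0},{"hand":1,"slide":[-0.8,0,0],"yaw":0}]'
python3 - <<'E'
from h import *
a=capture("scene");b=capture("side")
a=cv2.resize(a[100:280,180:350],(510,540),interpolation=2);b=cv2.resize(b[150:250,200:300],(290,290),interpolation=2)
b=cv2.copyMakeBorder(b,0,250,0,0,0)
cv2.imwrite("pics/g3.png",np.hstack([a,b]))
E
```

```text
time_s: 27.58
tcp_pos: [0.6699, -0.0704, 0.182]
ee_rot: [[-1.0, 0.011, 0.008], [0.011, 1.0, 0.0], [-0.008, 0.0, -1.0]]
wrist_force: [0.8, -0.7, -0.1]
gripper_width: 0.499
time_s: 28.7
tcp_pos: [0.5085, 0.0305, 0.119]
ee_rot: [[-1.0, 0.011, 0.001], [0.011, 1.0, 0.0], [-0.001, 0.0, -1.0]]
wrist_force: [-0.5, -0.5, 0.2]
gripper_width: 0.005
time_s: 28.95
tcp_pos: [0.5002, 0.0306, 0.1191]
ee_rot: [[-1.0, 0.011, 0.003], [0.011, 1.0, 0.001], [-0.002, 0.001, -1.0]]
wrist_force: [2.2, -0.3, -0.9]
gripper_width: 0.002
```

View pics/g3.png

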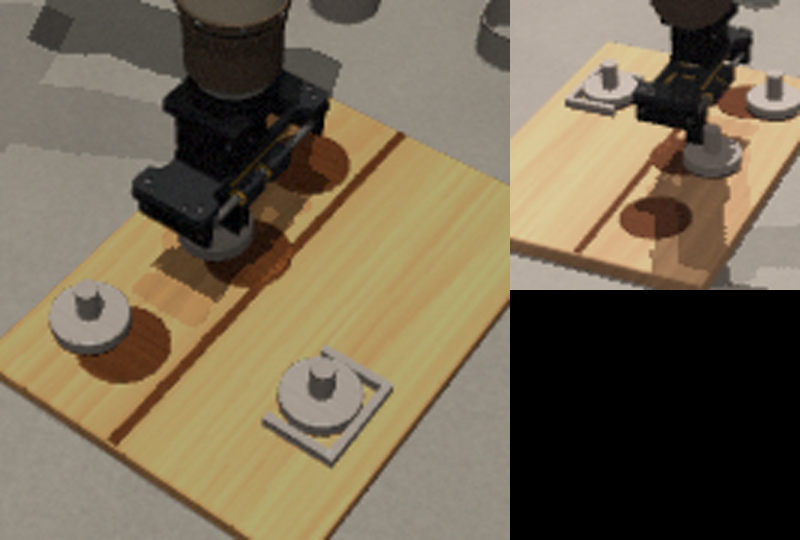

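The view shows C inside the bay, with the closed fingers just beyond B's knob. Now the ungripped drag of B.

```bash
for k in 1; do python3 -m inch '[{"hand":1,"slide":[-0.2,0,0],"yaw":0},{"hand":1,"slide":[-0.4,0,0],"yaw":0}]' | grep -E "pos|force";python3 -m inch '[{"hand":1,"slide":[-0.2,0,0],"yaw":0}]'| grep -E "pos|force";python3 -m inch '[{"hand":1,"slide":[-0.2,0,0],"yaw":0}]' | grep -E "pos|force";python3 -m inch '[{"hand":1,"slide":[-0.2,0,0],"yaw":0}]'| grep -E "pos|force";python3 -m inch '[{"hand":1,"slide":[-0.2,0,0],"yaw":0}]' | grep -E "pos|force";python3 -m inch '[{"hand":1,"slide":[-0.2,0,0],"yaw":0}]' | grep -E "pos|force"; done
```

```text
tcp_pos: [0.4965, 0.0307, 0.1189]
wrist_force: [2.3, 0.9, 1.5]
tcp_pos: [0.4944, 0.0307, 0.1189]
wrist_force: [2.8, 0.1, 1.9]
tcp_pos: [0.4922, 0.0306, 0.1188]
wrist_force: [2.6, 0.1, 2.2]
tcp_pos: [0.49, 0.0306, 0.1187]
wrist_force: [3.2, 0.1, 2.7]
tcp_pos: [0.4879, 0.0305, 0.1186]
wrist_force: [2.9, -0.4, 2.1]
tcp_pos: [0.4858, 0.0305, 0.1185]
wrist_force: [2.8, 0.1, 2.1]
```

```bash
python3 -m inch '[{"hand":1,"slide":[0.5,0,0],"yaw":0},{"hand":1,"slide":[0.5,0,5],"yaw":0},{"hand":1,"slide":[0.5,0,5],"yaw":0},{"hand":1,"slide":[0,-15,5],"yaw":0},{"hand":1,"slide":[0,-15,5],"yaw":0},{"hand":1,"slide":[0,-15,5],"yaw":0},{"hand":1,"slide":[0,-15,2.5],"yaw":0},{"hand":1,"slide":[0,-15,1],"yaw":0},{"hand":1,"slide":[0,-15,0.1],"yaw":0},{"hand":1,"slide":[0,-15,0.1],"yaw":0}]'| grep -E "pos|force"
 python3 -m inch '[{"hand":1,"slide":[-0.4,0,0],"yaw":0},{"hand":1,"slide":[-0.8,0,0],"yaw":0},{"hand":1,"slide":[-1.2,0,0],"yaw":0}]' | grep -E "pos|force";python3 -m inch '[{"hand":1,"slide":[-0.2,0,0],"yaw":0}]'| grep -E "pos|force";python3 -m inch '[{"hand":1,"slide":[-0.2,0,0],"yaw":0}]' | grep -E "pos|force";python3 -m inch '[{"hand":1,"slide":[-0.2,0,0],"yaw":0}]'| grep -E "pos|force";python3 -m inch '[{"hand":1,"slide":[-0.2,0,0],"yaw":0}]' | grep -E "pos|force";python3 -m inch '[{"hand":1,"slide":[-0.2,0,0],"yaw":0}]' | grep -E "pos|force"
```

```text
tcp_pos: [0.4849, -0.1195, 0.1184]
wrist_force: [-0.1, -0.7, 1.0]
tcp_pos: [0.4736, -0.1195, 0.1199]
wrist_force: [-0.2, 0.4, -0.1]
tcp_pos: [0.4726, -0.1194, 0.1201]
wrist_force: [2.1, -1.4, -1.4]
tcp_pos: [0.4707, -0.1195, 0.12]
wrist_force: [3.0, -0.9, -0.9]
tcp_pos: [0.4687, -0.1195, 0.1199]
wrist_force: [3.1, -0.0, 0.7]
tcp_pos: [0.4666, -0.1195, 0.1199]
wrist_force: [3.2, -1.2, 1.0]
tcp_pos: [0.4645, -0.1195, 0.1199]
wrist_force: [3.0, -0.4, 2.3]
```

Free drags gave about 3.1 N for A and 2.8 N for B, with different vertical loads, so the force reading alone doesn't separate them. Next is an independent test, the same quick forward shove on each. The glide after the fingers stop, about v²/2µg, I then feel by touching the knob again. A goes first, with slow forward readings before the shove.

```bash
python3 -m inch '[{"hand":1,"slide":[0.5,0,0],"yaw":0},{"hand":1,"slide":[0.5,0,5],"yaw":0},{"hand":1,"slide":[0.5,0,5],"yaw":0},{"hand":1,"slide":[-5,0,5],"yaw":0},{"hand":1,"slide":[-5,0,5],"yaw":0},{"hand":1,"slide":[-5,0,2.5],"yaw":0},{"hand":1,"slide":[-5,0,1],"yaw":0},{"hand":1,"slide":[-5,0,0],"yaw":0},{"hand":1,"slide":[-5,0,0],"yaw":0}]'| grep -E "pos|force"
python3 -m inch '[{"hand":1,"slide":[0.4,0,0],"yaw":0},{"hand":1,"slide":[0.8,0,0],"yaw":0}]' | grep -E "pos|force";python3 -m inch '[{"hand":1,"slide":[0.2,0,0],"yaw":0}]'| grep -E "pos|force";python3 -m inch '[{"hand":1,"slide":[0.2,0,0],"yaw":0}]' | grep -E "pos|force";python3 -m inch '[{"hand":1,"slide":[0.2,0,0],"yaw":0}]'| grep -E "pos|force";python3 -m inch '[{"hand":1,"slide":[0.2,0,0],"yaw":0}]' | grep -E "pos|force";python3 -m inch '[{"hand":1,"slide":[0.2,0,0],"yaw":0}]' | grep -E "pos|force"
```

```text
tcp_pos: [0.4132, -0.1196, 0.1185]
wrist_force: [-0.0, -0.2, 0.3]
tcp_pos: [0.4224, -0.1195, 0.12]
wrist_force: [-2.7, -0.8, 0.5]
tcp_pos: [0.4229, -0.1196, 0.1195]
wrist_force: [-3.9, 0.8, 3.4]
tcp_pos: [0.4245, -0.1196, 0.1193]
wrist_force: [-4.0, 0.7, 2.6]
tcp_pos: [0.4271, -0.1196, 0.1194]
wrist_force: [-4.6, 1.2, 1.5]
tcp_pos: [0.4296, -0.1196, 0.1194]
wrist_force: [-2.9, 1.0, 1.6]
tcp_pos: [0.4318, -0.1196, 0.1194]
wrist_force: [-3.2, 0.3, 0.5]
```

A forward gives about 3.3 N at a small Fz, which is no slick weight. The same slow forward push on B comes next, and I'll skip the shove if that separates them.

```bash
python3 -m inch '[{"hand":1,"slide":[-0.6,0,0],"yaw":0},{"hand":1,"slide":[-0.6,0,5],"yaw":0},{"hand":1,"slide":[-0.6,0,5],"yaw":0},{"hand":1,"slide":[0.3,15,5],"yaw":0},{"hand":1,"slide":[0.3,15,5],"yaw":0},{"hand":1,"slide":[0.3,15,5],"yaw":0},{"hand":1,"slide":[0.3,15,2.5],"yaw":0},{"hand":1,"slide":[0.3,15,1],"yaw":0},{"hand":1,"slide":[0.3,15,0],"yaw":0},{"hand":1,"slide":[0.3,15,0],"yaw":0}]'| grep -E "pos|force"
python3 -m inch '[{"hand":1,"slide":[0.4,0,0],"yaw":0},{"hand":1,"slide":[0.8,0,0],"yaw":0}]' | grep -E "pos|force";python3 -m inch '[{"hand":1,"slide":[0.2,0,0],"yaw":0}]'| grep -E "pos|force";python3 -m inch '[{"hand":1,"slide":[0.2,0,0],"yaw":0}]' | grep -E "pos|force";python3 -m inch '[{"hand":1,"slide":[0.2,0,0],"yaw":0}]'| grep -E "pos|force";python3 -m inch '[{"hand":1,"slide":[0.2,0,0],"yaw":0}]' | grep -E "pos|force";python3 -m inch '[{"hand":1,"slide":[0.2,0,0],"yaw":0}]' | grep -E "pos|force"
```

```text
tcp_pos: [0.4347, 0.0304, 0.1189]
wrist_force: [0.7, -0.4, -0.4]
tcp_pos: [0.4436, 0.0306, 0.1201]
wrist_force: [0.2, -0.3, 0.1]
tcp_pos: [0.4447, 0.0303, 0.1197]
wrist_force: [-2.6, 0.6, 2.0]
tcp_pos: [0.4464, 0.0302, 0.1195]
wrist_force: [-2.4, 0.1, 2.1]
tcp_pos: [0.4485, 0.0303, 0.1195]
wrist_force: [-3.1, 0.6, 1.8]
tcp_pos: [0.4506, 0.0303, 0.1194]
wrist_force: [-2.2, -0.2, 2.1]
tcp_pos: [0.4528, 0.0304, 0.1195]
wrist_force: [-2.9, -0.2, 1.3]
```

Both still look close (A about 0.42, B about 0.32), so I'll do the shove on B from contact.

```bash
python3 -m inch '[{"hand":1,"slide":[0.6,0,0],"yaw":0},{"hand":1,"slide":[1.6,0,0],"yaw":0},{"hand":1,"slide":[3.4,0,0],"yaw":0},{"hand":1,"slide":[5.4,0,0],"yaw":0},{"hand":1,"slide":[5.4,0,0],"yaw":0},{"hand":1,"slide":[5.4,0,0],"yaw":0},{"hand":1,"slide":[5.4,0,0],"yaw":0}]' 
for i in 1 ; do python3 -m inch '[{"hand":1,"slide":[0.2,0,0],"yaw":0}]'| grep -E "time|pos|force";python3 -m inch '[{"hand":1,"slide":[0.2,0,0],"yaw":0}]' | grep -E "pos|force";python3 -m inch '[{"hand":1,"slide":[0.2,0,0],"yaw":0}]'| grep -E "pos|force";python3 -m inch '[{"hand":1,"slide":[0.2,0,0],"yaw":0}]' | grep -E "pos|force";done
```

```text
time_s: 37.17
tcp_pos: [0.5065, 0.0304, 0.1195]
ee_rot: [[-1.0, 0.011, 0.0], [0.011, 1.0, 0.0], [-0.0, 0.0, -1.0]]
wrist_force: [0.1, 0.7, 0.6]
gripper_width: 0.007
time_s: 37.3
tcp_pos: [0.5085, 0.0305, 0.1197]
wrist_force: [0.5, -0.2, -0.1]
tcp_pos: [0.5109, 0.0305, 0.1196]
wrist_force: [-0.3, -0.9, 0.1]
tcp_pos: [0.513, 0.0305, 0.1196]
wrist_force: [-0.3, 0.4, 0.1]
tcp_pos: [0.5148, 0.0305, 0.1195]
wrist_force: [-2.0, 0.0, 0.1]
```

B glided about 7.5 mm. Now the identical shove on A.

```bash
python3 -m inch '[{"hand":1,"slide":[-0.6,0,0],"yaw":0},{"hand":1,"slide":[-0.6,0,5],"yaw":0},{"hand":1,"slide":[-0.6,0,5],"yaw":0},{"hand":1,"slide":[-9.3,-15,5],"yaw":0},{"hand":1,"slide":[-9.3,-15,5],"yaw":0},{"hand":1,"slide":[-9.3,-15,5],"yaw":0},{"hand":1,"slide":[-9.3,-15,5],"yaw":0},{"hand":1,"slide":[-9.3,-15,2.5],"yaw":0},{"hand":1,"slide":[-9.3,-15,1],"yaw":0},{"hand":1,"slide":[-9.3,-15,0],"yaw":0}]'| grep -E "pos|force"
python3 -m inch '[{"hand":1,"slide":[0,0,0],"yaw":0},{"hand":1,"slide":[0.4,0,0],"yaw":0},{"hand":1,"slide":[0.8,0,0],"yaw":0},{"hand":1,"slide":[1.0,0,0],"yaw":0}]' | grep -E "pos|force";python3 -m inch '[{"hand":1,"slide":[0.2,0,0],"yaw":0}]'| grep -E "pos|force";python3 -m inch '[{"hand":1,"slide":[0.2,0,0],"yaw":0}]' | grep -E "pos|force";python3 -m inch '[{"hand":1,"slide":[0.2,0,0],"yaw":0}]'| grep -E "pos|force"
python3 -m inch '[{"hand":1,"slide":[0.6,0,0],"yaw":0},{"hand":1,"slide":[1.6,0,0],"yaw":0},{"hand":1,"slide":[3.4,0,0],"yaw":0},{"hand":1,"slide":[5.4,0,0],"yaw":0},{"hand":1,"slide":[5.4,0,0],"yaw":0},{"hand":1,"slide":[5.4,0,0],"yaw":0},{"hand":1,"slide":[5.4,0,0],"yaw":0}]' 
for i in 1 ; do python3 -m inch '[{"hand":1,"slide":[0.2,0,0],"yaw":0}]'| grep -E "time|pos|force";python3 -m inch '[{"hand":1,"slide":[0.2,0,0],"yaw":0}]' | grep -E "pos|force";python3 -m inch '[{"hand":1,"slide":[0.2,0,0],"yaw":0}]'| grep -E "pos|force";done
```

```text
tcp_pos: [0.4219, -0.119, 0.1185]
wrist_force: [0.8, 0.3, -0.4]
tcp_pos: [0.432, -0.1195, 0.1198]
wrist_force: [-1.7, 0.2, 1.5]
tcp_pos: [0.4324, -0.1196, 0.1193]
wrist_force: [-4.8, 1.6, 2.9]
tcp_pos: [0.4342, -0.1197, 0.1192]
wrist_force: [-4.0, 0.6, 3.5]
tcp_pos: [0.4372, -0.1197, 0.1193]
wrist_force: [-3.8, 0.7, 1.2]
time_s: 40.67
tcp_pos: [0.4917, -0.1195, 0.1196]
ee_rot: [[-1.0, 0.011, 0.001], [0.011, 1.0, 0.0], [-0.001, 0.0, -1.0]]
wrist_force: [-0.6, -0.6, 0.1]
gripper_width: 0.006
time_s: 40.8
tcp_pos: [0.4936, -0.1195, 0.1197]
wrist_force: [0.3, -0.4, 0.4]
tcp_pos: [0.4959, -0.1195, 0.1197]
wrist_force: [0.3, -0.3, -0.3]
tcp_pos: [0.4979, -0.1195, 0.1195]
wrist_force: [-0.6, -0.1, 0.1]
```

```bash
python3 -m inch '[{"hand":1,"slide":[0.2,0,0],"yaw":0}]'| grep -E "time|pos|force";python3 -m inch '[{"hand":1,"slide":[0.2,0,0],"yaw":0}]' | grep -E "pos|force";python3 -m inch '[{"hand":1,"slide":[0.2,0,0],"yaw":0}]'| grep -E "pos|force"
```

```text
time_s: 41.18
tcp_pos: [0.4987, -0.1196, 0.1193]
wrist_force: [-4.0, 1.4, 3.5]
tcp_pos: [0.5002, -0.1197, 0.1192]
wrist_force: [-4.8, 0.7, 2.9]
tcp_pos: [0.5031, -0.1196, 0.1192]
wrist_force: [-3.0, 0.1, 1.7]
```

Every comparison (breakaway force, drag ratio, glide of 6.3 against 7.8 mm) ranks A above B, so B looks slickest and A is the third. I'll grip A to take it back to where its pull ended, reading the force on the way, then do the same with B.

```bash
python3 -m inch '[{"hand":1,"slide":[-0.6,0,0],"yaw":0},{"hand":0.5,"slide":[-0.6,0,5],"yaw":0},{"hand":0.5,"slide":[2.1,0,5],"yaw":0},{"hand":0.5,"slide":[2.1,0,5],"yaw":0},{"hand":0.5,"slide":[2.1,0,2.5],"yaw":0},{"hand":0.5,"slide":[2.1,0,1],"yaw":0},{"hand":0.5,"slide":[2.1,0,0],"yaw":0},{"hand":0.5,"slide":[2.1,0,0],"yaw":0}]'| grep -E "pos|force"
python3 -m inch '[{"hand":1,"slide":[0,0,0],"yaw":0},{"hand":1,"slide":[0,0,0],"yaw":0},{"hand":1,"slide":[0,0,0],"yaw":0},{"hand":1,"slide":[0,0,0],"yaw":0}]' | grep -E "time|pos|force|width"
python3 -m inch '[{"hand":1,"slide":[-0.3,0,0],"yaw":0},{"hand":1,"slide":[-0.7,0,0],"yaw":0},{"hand":1,"slide":[-1.1,0,0],"yaw":0}]'| grep -E "pos|force";python3 -m inch '[{"hand":1,"slide":[-0.4,0,0],"yaw":0},{"hand":1,"slide":[-0.8,0,0],"yaw":0},{"hand":1,"slide":[-1.2,0,0],"yaw":0}]' | grep -E "pos|force";python3 -m inch '[{"hand":1,"slide":[-0.4,0,0],"yaw":0},{"hand":1,"slide":[-0.8,0,0],"yaw":0},{"hand":1,"slide":[-1.2,0,0],"yaw":0}]'| grep -E "pos|force"
```

```text
tcp_pos: [0.5244, -0.1196, 0.1187]
wrist_force: [-0.2, 0.8, 0.5]
time_s: 42.92
tcp_pos: [0.525, -0.1196, 0.12]
wrist_force: [-0.0, -0.7, 2.9]
gripper_width: 0.246
tcp_pos: [0.5145, -0.1195, 0.1199]
wrist_force: [3.4, -0.5, 1.2]
tcp_pos: [0.5022, -0.1195, 0.1199]
wrist_force: [3.5, 0.3, 2.1]
tcp_pos: [0.4903, -0.1195, 0.1199]
wrist_force: [5.1, -0.1, 4.9]
```

```bash
python3 -m inch '[{"hand":1,"slide":[-0.4,0,0.03],"yaw":0},{"hand":1,"slide":[-0.8,0,0.05],"yaw":0},{"hand":1,"slide":[-1.2,0,0.05],"yaw":0}]'| grep -E "pos|force";python3 -m inch '[{"hand":1,"slide":[-0.4,0,0],"yaw":0},{"hand":1,"slide":[-0.8,0,0],"yaw":0},{"hand":1,"slide":[-1.2,0,0],"yaw":0}]' | grep -E "pos|force"; python3 -m inch '[{"hand":1,"slide":[-0.4,0,0],"yaw":0},{"hand":1,"slide":[-0.8,0,0],"yaw":0},{"hand":1,"slide":[-1.0,0,0],"yaw":0}]' | grep -E "pos|force"
python3 -m inch '[{"hand":0.5,"slide":[0,0,0],"yaw":0},{"hand":0.5,"slide":[0,0,0],"yaw":0},{"hand":0.5,"slide":[0,0,0],"yaw":0},{"hand":0.5,"slide":[0,0,5],"yaw":0},{"hand":0.5,"slide":[0,0,5],"yaw":0}]'| grep -E "time|pos|force"
```

```text
tcp_pos: [0.4775, -0.1196, 0.1199]
wrist_force: [3.9, -0.2, 3.6]
tcp_pos: [0.4655, -0.1196, 0.1199]
wrist_force: [4.5, 0.2, 4.3]
tcp_pos: [0.4554, -0.1196, 0.1199]
wrist_force: [4.4, 0.6, 2.8]
time_s: 45.8
tcp_pos: [0.4573, -0.1196, 0.1726]
wrist_force: [-0.2, -0.1, -0.7]
```

```bash
python3 -m inch '[{"hand":0.5,"slide":[7.8,15,0],"yaw":0},{"hand":0.5,"slide":[7.8,15,0],"yaw":0},{"hand":0.5,"slide":[7.8,15,0],"yaw":0},{"hand":0.5,"slide":[7.8,15,-2.5],"yaw":0},{"hand":0.5,"slide":[7.8,15,-4],"yaw":0},{"hand":0.5,"slide":[7.8,15,-5.2],"yaw":0},{"hand":0.5,"slide":[7.8,15,-5.2],"yaw":0},{"hand":0.5,"slide":[7.8,15,-5.2],"yaw":0}]'| grep -E "pos|force"
python3 -m inch '[{"hand":1,"slide":[0,0,0],"yaw":0},{"hand":1,"slide":[0,0,0],"yaw":0},{"hand":1,"slide":[0,0,0],"yaw":0},{"hand":1,"slide":[0,0,0],"yaw":0}]' | grep -E "time|pos|force|width"
python3 -m inch '[{"hand":1,"slide":[-0.3,0,0],"yaw":0},{"hand":1,"slide":[-0.7,0,0],"yaw":0},{"hand":1,"slide":[-1.1,0,0],"yaw":0}]'| grep -E "pos|force";python3 -m inch '[{"hand":1,"slide":[-0.4,0,0],"yaw":0},{"hand":1,"slide":[-0.8,0,0],"yaw":0}]' | grep -E "pos|force";python3 -m inch '[{"hand":1,"slide":[-0.4,0,0.05],"yaw":0},{"hand":1,"slide":[-0.8,0,0.05],"yaw":0}]'| grep -E "pos|force"
```

```text
tcp_pos: [0.5341, 0.0301, 0.1185]
wrist_force: [0.5, 0.5, -1.2]
time_s: 47.3
tcp_pos: [0.5339, 0.0305, 0.1183]
wrist_force: [-0.2, 0.2, 2.6]
gripper_width: 0.242
tcp_pos: [0.5231, 0.0307, 0.1183]
wrist_force: [1.8, -0.9, 1.7]
tcp_pos: [0.5149, 0.0306, 0.1183]
wrist_force: [3.4, 0.7, 1.1]
tcp_pos: [0.5062, 0.0304, 0.1183]
wrist_force: [1.3, 0.2, 0.8]
```

B reads about 2.2 N against A's 4 N under the same grip, so B is the slickest. Now I push B forward past the line.

```bash
python3 -m inch '[{"hand":1,"slide":[0.4,0,0],"yaw":0},{"hand":1,"slide":[1,0,0],"yaw":0},{"hand":1,"slide":[1.6,0,0],"yaw":0}]'| grep -E "pos|force";python3 -m inch '[{"hand":1,"slide":[0.7,0,0],"yaw":0},{"hand":1,"slide":[1.4,0,0],"yaw":0},{"hand":1,"slide":[2.1,0,0],"yaw":0},{"hand":1,"slide":[2.8,0,0],"yaw":0}]' | grep -E "pos|force";python3 -m inch '[{"hand":1,"slide":[0.7,0,0],"yaw":0},{"hand":1,"slide":[1.4,0,0],"yaw":0},{"hand":1,"slide":[2.1,0,0],"yaw":0},{"hand":1,"slide":[2.8,0,0],"yaw":0},{"hand":1,"slide":[3.4,0,0],"yaw":0},{"hand":1,"slide":[4.0,0,0],"yaw":0}]'| grep -E "time|pos|force"
```

```text
tcp_pos: [0.521, 0.0298, 0.1183]
wrist_force: [-4.1, 0.4, 5.5]
tcp_pos: [0.5491, 0.0298, 0.1183]
wrist_force: [-4.4, -0.1, 5.4]
time_s: 49.8
tcp_pos: [0.5891, 0.0299, 0.1183]
wrist_force: [-3.3, 0.2, 5.5]
```

```bash
python3 -m inch '[{"hand":0.5,"slide":[0,0,0],"yaw":0},{"hand":0.5,"slide":[0,0,0],"yaw":0},{"hand":0.5,"slide":[0,0,0],"yaw":0},{"hand":0.5,"slide":[0,0,6],"yaw":0},{"hand":0.5,"slide":[0,0,12],"yaw":0},{"hand":0.5,"slide":[8,-4.5,20],"yaw":0},{"hand":0.5,"slide":[16,-9,21],"yaw":0},{"hand":0.5,"slide":[16,-9,21],"yaw":0},{"hand":0.5,"slide":[16,-9,21],"yaw":0},{"hand":0.5,"slide":[16,-9,21],"yaw":0}]'; python3 -m inch '[{"hand":0.5,"slide":[0,0,0],"yaw":0},{"hand":0.5,"slide":[0,0,0],"yaw":0}]' | grep -E "time|pos|force"
python3 snap.py w4
python3 - <<'E'
from h import *
w=cv2.imread('pics/w4.png');s=capture("scene");cv2.imwrite("pics/s4.png",s)
s=cv2.resize(s[110:290,165:375],None,fx=1.4,fy=1.4)
o=np.zeros((max(384,s.shape[0]),512+s.shape[1],3),np.uint8);o[:384,:512]=w;o[:s.shape[0],512:]=s
cv2.imwrite('pics/f1.png',o[:,:806])
E
```

```text
time_s: 51.05
tcp_pos: [0.7515, -0.0604, 0.3271]
ee_rot: [[-1.0, 0.013, -0.001], [0.013, 1.0, 0.0], [0.001, 0.0, -1.0]]
wrist_force: [-0.6, 0.2, -0.5]
gripper_width: 0.501
time_s: 51.3
tcp_pos: [0.7499, -0.0587, 0.3286]
wrist_force: [-0.3, 0.5, 0.0]
```

```bash
python3 - <<'E'
import cv2
i=cv2.imread('pics/f1.png');cv2.imwrite('pics/f1b.png',i[:300,:800])
E
```

```text
(no output)
```

View pics/f1b.png

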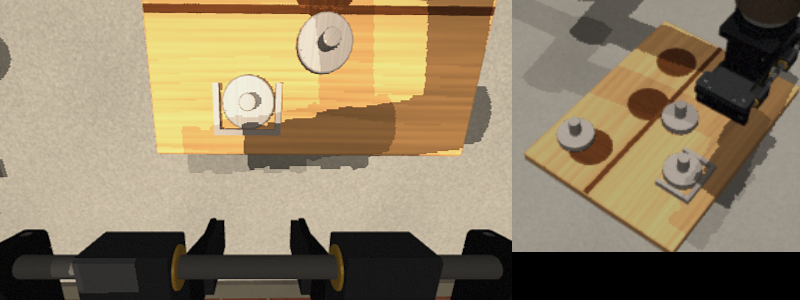

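The view shows C in the bay at about (249,101) with its far edge at the back wall, B at (325,43) beyond the line, and A still on the robot's side. I'll check numerically.

```bash
python3 - <<'E'
from h import *
import json
P=pose("wrist",json.load(open("w4.json")));w=cv2.imread("pics/w4.png")
for name,uv in(("C",(250,101)),("B",(330,38))):
    print(name,"knob top .073",np.round(onz(P,uv,.073),4))
h=cv2.cvtColor(w,cv2.COLOR_BGR2HSV);m=cv2.inRange(h,(0,0,60),(180,75,255));m[:, :205]=0;m[:,375:]=0;m[140:]=0
m=cv2.morphologyEx(m,cv2.MORPH_OPEN,cv2.getStructuringElement(2,(17,17)))
for c in cv2.findContours(m,0,1)[0]:
    if cv2.contourArea(c)>1000:
        e=cv2.fitEllipse(cv2.convexHull(c));print("disc",np.round(e[0],1),np.round(e[1],1),np.round(onz(P,e[0],.040),4))
print("proj home disc top",proj(P,(.6630,-.071,.040)),"far edge",proj(P,(.699,-.0715,.040)),"near edge",proj(P,(.627,-.0705,.04)))
print("A scene",onz(pose("scene"),(165+(574.5-512)/1.4,110+121/1.4),.073))
cv2.imwrite("pics/f2.png",cv2.resize(w[60:145,200:300],(600,510),interpolation=0))
E
```

```text
C knob top .073 [ 0.6619 -0.0665  0.073 ]
B knob top .073 [0.5935 0.0274 0.073 ]
disc [247.8 101.8] [51.4 55. ] [ 0.6622 -0.0702  0.04  ]
disc [324.2  42.5] [54.3 63.4] [0.5913 0.0284 0.04  ]
proj home disc top [247.30587763 102.42032737] far edge [247.47979948 129.60053024] near edge [247.12160737  73.62289461]
A scene [ 0.45608009 -0.12171043  0.073     ]
```

View pics/f2.png

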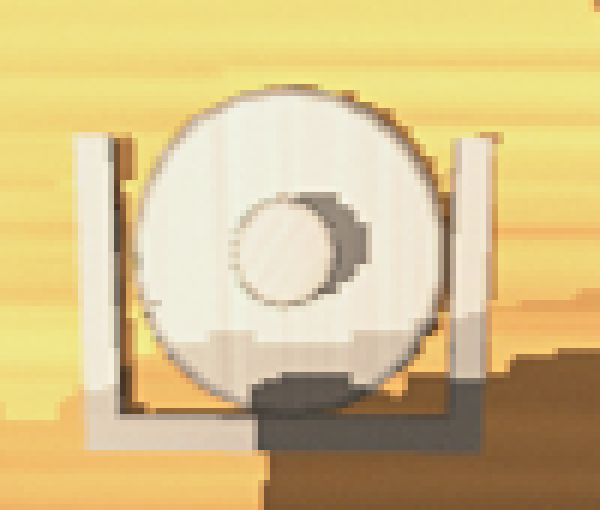

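C touches the back wall, and its disc centre is 1 mm from the measured home. B is about 42 mm beyond the line, and A is back at its pull end. Handing in.

```bash
python3 -c "
from station import *
print(finish_job())"
```

```text
the job is handed in; nothing more can be done
None
```

I handed the job in after about 51 s of the 72 s limit. The left weight is home in the bay, the middle one is past the line, and the right one is back where its pull ended. The left weight is certainly the grippiest; which of the other two is slickest is less certain.

**Identification**
- **Left weight (hardest drag):** it took about 4.9 N with almost no vertical load.
- **Right and middle weights:** about 1.5 N and 2.5 N in the first pulls, but with different vertical grip loads, so I re-tested them by free drag, slow push, shove and gripped pull. After correcting for vertical load, every test ranked the right one above the middle one (friction roughly 0.4 against 0.3; glide 6.3 against 7.8 mm).
- **What disagreed:** the middle one's 0.3 is well above the roughly 0.15 stated for the slickest weight. I relied on the ranking, not the values.

**Final positions, from the last pictures**

| Weight | Role | Position |
|---|---|---|
| Left | grippiest | About 1 mm from my measured home, at the back wall; gentle contact of about 8 N |
| Middle | slickest | About 42 mm beyond the middle of the dark line, about 124 mm from the bay |
| Right | third | About 33 mm from its start, about 90 mm short of the line |

**What went less well**
- **Pressing:** pushing the left weight forward while gripped pressed it down with an extra 22 to 23 N, so about 30 N on the board. I released it and re-gripped.
- **Lifting:** after the re-grip it was carried for about 2 cm, by an estimated millimetre or less, before I lowered it. So it was not purely slid.
- **Third weight:** it was shoved forward in the tests and then pulled back to where its first pull ended.

The gripper was clear of everything at the end. I never drove near the moulds, bottle or jar, but did not measure their final positions.

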